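Push the jammed plug out of a column barrel

ROBOT

A 6-joint arm with a two-finger parallel gripper is mounted at the origin on the work surface. World frame = base frame: x ahead of the robot, y to its left, z up, the work surface at z = 0. Lengths are in mm, angles in rad, forces in N, time in s.
With the tool pointing down it reaches from about 350 to 975 mm from the base axis. Payload 7.1 kg.
Tool frame: the origin (TCP) lies on the front face of the gripper's body, between the roots of the fingers; the fingertips stand 80 mm ahead of it and the grasp point (between the pads) lies 61 mm ahead of it (env.tips_ahead is the distance from the TCP to the fingertips, in mm); z points along the fingers, y is the line along which they close (so a half turn about z gives the same grasp; the last joint's range is limited). The gripper opens to 88 mm and grips with 3 to 60 N. Pads are 20 mm wide; open, the fingers measure 115 mm over their backs; the gripper's body (75 mm by 178 mm) begins 61 mm behind the grasp point.
Start: joints at [1.213, 0.423, 1.63, -0, 1.089, -0.019], TCP at [207.69, 589.466, 302.675] pointing down, gripper open.
Joint ranges: [-3, 3], [-0.9, 2.11], [0.09, 2.58], [-1.31, 4.45], [0.11, 2.69], [-2.54, 2.54]. Speed limits (rad/s): [2.39, 2.39, 3.01, 3.14, 3.14, 3.14].

INTERFACE

Orientations are given as a unit quaternion [x, y, z, w].
In Python, from station import env, set_gripper, viewer, workorder gives the robot as it stands. Calls block until the motion is done:
- env.reach(position, orientation): joint-space move of the TCP to a pose.
- env.move_l(position, rot=None, rate=150, f_stop=None): straight line of the TCP; rot=None keeps the orientation; rate is the mean speed in mm/s. With f_stop (N) it stops when the force on the tool has changed by that much, and returns True; else False.
- env.move_joints(angles): joint-space move.
- set_gripper(opening): finger opening in mm; the grip force is fixed at half the most; returns when the fingers have stopped.
- env.hold(seconds).
- env.ik(position, orientation): joint angles nearest the present ones, or None.
- env.read_state(): the state.
- viewer.camera(name): name is "scene" or "top"; returns the picture (480x640x3 uint8, blue, green, red); there is no depth.
- viewer.camera_params(name): a dict with "fx", "fy", "cx", "cy" (pixels), "dist" ([k1, k2, p1, p2, k3] as OpenCV has them; the pictures are not rectified), "pose" (4x4, takes a point from camera to world coordinates). Camera axes: x right, y up, looking along -z (the intrinsics and any distortion apply to the point x, -y, -z); pixel columns grow to the right and rows downward; lengths in mm; the calibration is good to about 2 mm. A picture is of the moment at which its call begins. camera_params takes no time and is no camera call.
A pose or a line that the arm cannot do raises env.IKError and nothing moves.
- workorder.sign_off(): hands the job in; it is judged then, once.
The state is a dict: "time_s": time; "qpos": joint angles; "dq": joint speeds; "tau": joint torques, N m; "tool_pos": TCP position; "orientation": TCP orientation; "force": force on the tool from outside, world axes, zero at the start; "wrist_torque": the same for the moment, N m; "width": finger opening in mm; "grip_force": force on a finger pad.
Only numpy, scipy, OpenCV 4.12 (cv2) and the standard library are available. Lean on these libraries where they do the work, as an engineer would, in place of code of your own. Each camera call takes 0.05 s, during which the arm holds its last target. There are 200 camera calls.

TASK

One of the two clear barrels in the silver clamp is jammed by an orange plug. Take the green-handled push rod and push the orange plug right through its barrel, out of the end where the white catch tray stands, so that it drops into the tray; then lay the rod back down flat on the blue mat and let go. Touch the plug only with the rod, leave the blue filter plug in its own barrel, and do not disturb the vial block, the jars or the tip box.

Things in the scene. Friction and masses are not known exactly. Their poses are not given: they have to be found in the camera images.
- clamp: silver fixed clamp block, base 116 mm (x) by 56 mm (y), origin at the centre of its underside on the table. It carries two level clear barrels, parallel to its own y axis, at x = -25 mm and x = +25 mm of its frame. Barrel tops stand 77 mm above the table, the knob between them 86 mm. Its yaw varies by about 0.3 rad either way
- barrel_a (a point): the clamp's x = -25 mm barrel: mid-length, on the bore axis, 60 mm above the table. Barrel 76 mm long along the clamp's y, bore 26 mm across (eight-sided), 32 mm outside, open at both ends. A clear sprung strip in the bore's roof grips the plug: 7 to 15 N slides it. Once the plug is gone the strip hangs to 6 mm above the bore axis
- barrel_b (a point): the clamp's x = +25 mm barrel: mid-length, on the bore axis, 60 mm above the table. Barrel 76 mm long along the clamp's y, bore 26 mm across (eight-sided), 32 mm outside, open at both ends. Same strip as in the other barrel
- plug_center (a point): centre of the orange plug, a cylinder 22 mm in diameter and 24 mm long, 20 g, lying along the barrel; its centre starts 58 mm above the table (2 mm below the bore axis), in one or other barrel, up to 12 mm from the middle of its length
- filter_center (a point): centre of the blue filter plug, same size, in the other barrel; it must stay there
- tray: white open catch tray, fixed, 104 mm (its x, parallel to the clamp's x) by 96 mm (its y) and 24 mm high, walls 4 mm; origin at the centre of its underside on the table. It stands below the barrel ends on the clamp's +y or -y side; both outlets on that side are above it
- vialblock_center (a point): centre of a loose grey vial block, 16-well, 86 x 86 x 16 mm, lying on the table by the other ends of the barrels, where the rod goes in; the gripper can work above it
- rod_grip (a point): centre of the push rod's green handle, a block 50 mm long (rod's x), 28 mm wide (y), 30 mm high (z). The rod's x axis points along its steel shaft, 12 mm in diameter, from 25 mm to 145 mm ahead of this point and level with it. Whole rod about 180 g, its centre of mass under 15 mm ahead of this point. It lies on the mat, handle centre 18 mm above the table
- rod_tip (a point): the flat end of the rod's shaft, 145 mm ahead of the handle's centre
- mat: blue bench mat, fixed, 80 mm (x) by 300 mm (y), 3 mm thick, origin at the centre of its underside on the table
- bottle_center (a point): centre of a loose amber jar, 56 mm in diameter, 100 mm high; leave alone
- tipbox_center (a point): centre of a loose blue tip box, 85 x 120 mm, 59 mm high; this point is 27 mm above the table; leave alone
- pot_center (a point): centre of a loose white jar with a red cap, 60 mm in diameter, 75 mm high; leave alone
Not all that is in view belongs to the job. What is shaped like the clamp but pink is not meant.

How it is judged:
By the outcome, as a careful person would: the job done as asked, in the order asked, and still so for the second after the job is handed in, with the robot touching nothing.
It also fails if it takes over 58 s, if anything falls off the work surface, if the arm or the gripper's body presses on something with over 40 N, if the wrist force passes 120 N, or if a joint passes its speed limit or range.

## Working session

There is one attempt and no reset: what is moved stays moved. The work goes in short steps, each a Python script; the robot and the scene stay as the last script left them, time stands still between calls to the robot, and variables do not carry over. Pictures are saved under pics/ and viewed, at most 10 in all, crops included, and the job is handed in when it is done.

```bash
ls; mkdir -p pics
python3 - <<'E'
from station import env, set_gripper, viewer, workorder
import cv2
for n in("scene","top"):
    cv2.imwrite(f"pics/{n}0.png",viewer.camera(n)); p=viewer.camera_params(n); print(p)
s=env.read_state();print(s["time_s"],s["orientation"],s["force"])
E
```

```text
pics
{'fx': 559.6058910011627, 'fy': 559.6058910011627, 'cx': 315.57263139265194, 'cy': 231.00279189945908, 'dist': array([-0.18167403,  0.        ,  0.        ,  0.        ,  0.        ]), 'pose': array([[ 6.50282933e-01, -6.28136109e-01,  4.27290457e-01,
         1.11779173e+03],
       [ 7.59649480e-01,  5.31684480e-01, -3.74492032e-01,
        -4.03608362e+02],
       [ 8.04826294e-03,  5.68116751e-01,  8.22908612e-01,
         9.72204263e+02],
       [ 0.00000000e+00,  0.00000000e+00,  0.00000000e+00,
         1.00000000e+00]])}
{'fx': 564.656318566447, 'fy': 564.656318566447, 'cx': 305.99250856702025, 'cy': 241.47405772523652, 'dist': array([-0.0744263,  0.       ,  0.       ,  0.       ,  0.       ]), 'pose': array([[-8.38632856e-03,  9.97601000e-01, -6.87161802e-02,
         5.15178831e+02],
       [-9.99964400e-01, -8.43054514e-03, -3.53486837e-04,
        -7.78986961e+00],
       [-9.31953681e-04,  6.87107694e-02,  9.97636187e-01,
         1.41749149e+03],
       [ 0.00000000e+00,  0.00000000e+00,  0.00000000e+00,
         1.00000000e+00]])}
0.1 [ 1.68572083e-01  9.85689105e-01 -6.52206678e-04 -1.25757353e-04] [ 1.16574526 -0.43362609  0.15571072]
```

View pics/scene0.png

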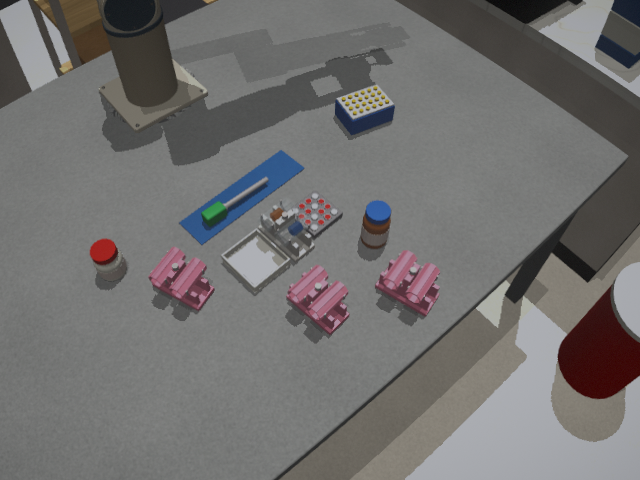

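View pics/top0.png

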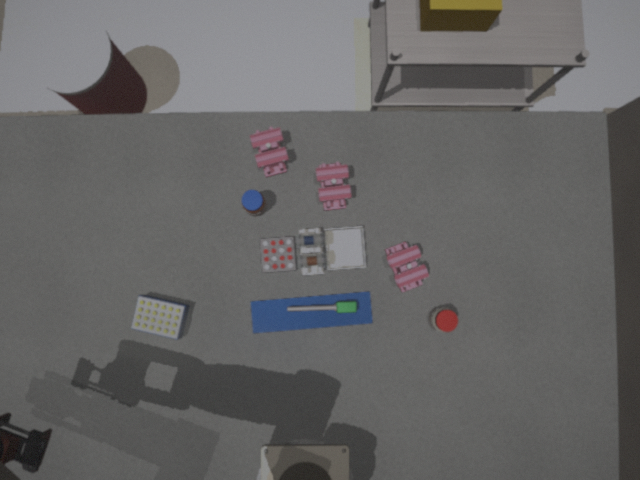

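Candidates: silver clamp top (312,252) / scene (287,230). The pink lookalikes are at top (268,152), (333,186) and (407,267), and I'm leaving those out. In the top view the orange plug is at (312,261) and the blue filter at (310,240). The only rod has its green handle at (346,307). Next, a close crop to check this.

Run:
```python
import cv2
a=cv2.imread("pics/top0.png")[218:338,245:380]
cv2.imwrite("pics/topc.png",cv2.resize(a,None,fx=5,fy=5,interpolation=cv2.INTER_CUBIC)[:600])
a=cv2.imread("pics/scene0.png")[145:295,175:375]
cv2.imwrite("pics/scenec.png",cv2.resize(a,None,fx=4,fy=4,interpolation=cv2.INTER_CUBIC))
```

```text
(no output)
```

View pics/topc.png

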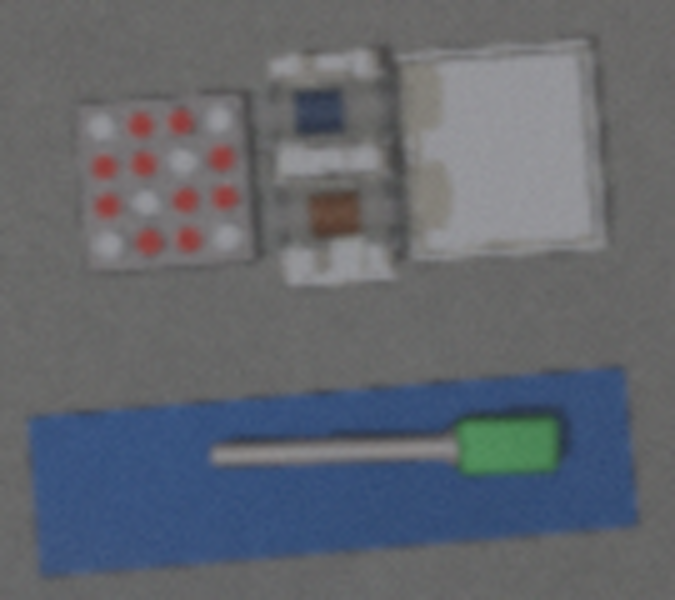

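View pics/scenec.png

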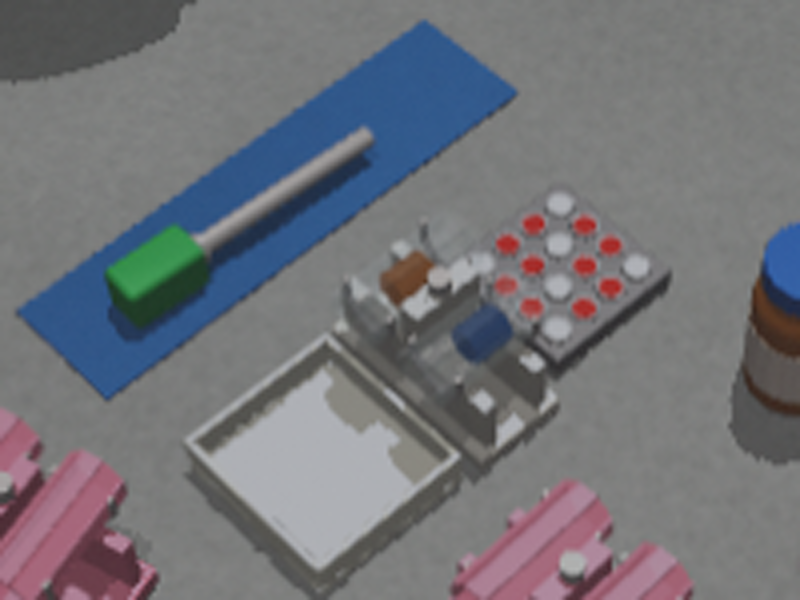

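Orange plug is in the near (low-x) barrel, topc (334,213); the blue filter is at (320,110). The tray is on the right (-y) side and the rod shaft points +y, away from the way it has to go in, so the rod needs a half turn. Next I'll measure positions by colour and check IK.

```bash
cat > h.py <<'E'
from station import env, set_gripper, viewer, workorder
import numpy as np, cv2
from scipy.spatial.transform import Rotation as R
def ray(cam,uv):
    p=viewer.camera_params(cam); K=np.array([[p["fx"],0,p["cx"]],[0,p["fy"],p["cy"]],[0,0,1]])
    n=cv2.undistortPoints(np.array([[uv]],float),K,p["dist"])[0,0]
    return p["pose"][:3,3], p["pose"][:3,:3]@[n[0],-n[1],-1]
def at(cam,uv,z):
    o,d=ray(cam,uv); return o+d*(z-o[2])/d[2]
def ori(yaw): # tool down, tool x at yaw
    return (R.from_euler('z',yaw)*R.from_euler('x',np.pi)).as_quat()
def seg(img,lo,hi,box):
    x0,y0,x1,y1=box; m=cv2.inRange(cv2.cvtColor(img[y0:y1,x0:x1],cv2.COLOR_BGR2HSV),lo,hi)
    n,l,s,c=cv2.connectedComponentsWithStats(m); k=1+np.argmax(s[1:,4])
    ys,xs=np.where(l==k); return np.c_[xs+x0,ys+y0].astype(np.float32)
E
python3 - <<'E'
from h import *
T=cv2.imread("pics/top0.png"); S=cv2.imread("pics/scene0.png"); np.set_printoptions(precision=1,suppress=True)
def show(n,lo,hi,bt,bs,zt,zs):
    a=seg(T,lo,hi,bt);b=seg(S,lo,hi,bs)
    print(n,len(a),a.mean(0),at("top",a.mean(0),zt),len(b),b.mean(0),at("scene",b.mean(0),zs))
    return a
show("orange",(3,90,40),(18,255,255),(300,250,325,272),(265,200,290,225),64,63)
show("blue",(100,80,30),(130,255,255),(300,230,325,250),(285,215,306,240),64,63)
g=show("green",(45,100,40),(80,255,255),(325,295,365,320),(195,190,235,230),31,20)
m=show("mat",(100,110,50),(115,255,255),(240,280,380,340),(170,140,310,245),3,3)
print(cv2.minAreaRect(g),cv2.minAreaRect(m))
c=lambda x,y:(x/5+244.6,y/5+217.6)
t=[at("top",c(*p),24) for p in [(400,52),(592,38),(606,245),(412,260)]]
print("tray",np.array(t),np.mean(t,0))
e=[(t[1]-t[0]),(t[2]-t[3])]; print("tray -y dir yaw",[np.arctan2(v[1],v[0]) for v in e], "x dir",[np.arctan2(v[1],v[0]) for v in (t[0]-t[3],t[1]-t[2])])
tip=at("top",c(212,456),20); hd=at("top",c(459,447),20)
print("tip",tip,"hd front",hd,np.arctan2(*(tip-hd)[1::-1]),np.linalg.norm(tip-hd))
print("vial",at("top",c(166,183),16))
for y in np.linspace(-np.pi,np.pi,9): 
    q=[env.ik(p,ori(y)) for p in ([448,-108,200],[570,150,200])]; print(y,[None if k is None else k[[0,5]] for k in map(lambda v:None if v is None else np.array(v),q)])
E
```

```text
orange 46 [311.5 260.6] [562.3 -20.2  64. ] 92 [276.3 213.8] [562.3 -22.9  63. ]
blue 32 [308.5 239.9] [612.2 -13.3  64. ] 134 [295.2 227.9] [613.9 -15.9  63. ]
green 197 [346.2 306.7] [ 450.1 -104.2   31. ] 391 [213.7 213.4] [ 449.1 -105.7   20. ]
mat 3054 [308.  312.7] [434.6 -10.7   3. ] 3048 [243.6 194.6] [437.6 -20.3   3. ]
((346.4825134277344, 306.7198486328125), (10.60430908203125, 19.462024688720703), 86.42366790771484) ((311.1551818847656, 311.862060546875), (30.975967407226562, 118.58895874023438), 85.2363510131836)
tray [[ 644.2  -53.7   24. ]
 [ 650.4 -149.    24. ]
 [ 547.7 -154.4   24. ]
 [ 541.2  -58.5   24. ]] [ 595.9 -103.9   24. ]
tray -y dir yaw [np.float64(-1.5059793354076632), np.float64(-1.50265826868827)] x dir [np.float64(0.04682865918521896), np.float64(0.05215695268460861)]
tip [445.6  40.9  20. ] hd front [449.  -80.9  20. ] 1.598566156401955 121.79117016956005
vial [580.6  63.   16. ]
-3.141592653589793 [array([-0.3, -1.8]), array([ 0.2, -1.3])]
-2.356194490192345 [None, array([ 0.2, -2.1])]
-1.5707963267948966 [None, None]
-0.7853981633974483 [array([-0.3,  2.1]), None]
0.0 [array([-0.3,  1.3]), array([0.2, 1.8])]
0.7853981633974483 [array([-0.3,  0.5]), array([0.2, 1. ])]
1.5707963267948966 [array([-0.3, -0.3]), array([0.2, 0.2])]
2.356194490192345 [array([-0.3, -1. ]), array([ 0.2, -0.5])]
3.141592653589793 [array([-0.3, -1.8]), array([ 0.2, -1.3])]
```

The last joint can't turn the rod 180° in one grasp. So I'll pick it up, lay it pointing -x, regrasp with the gripper flipped, then aim it at the barrel.

Run:
```python
from h import *
np.set_printoptions(precision=2,suppress=True)
def st(n):
    s=env.read_state(); print(n,round(s["time_s"],1),s["tool_pos"],s["qpos"][5].round(2),s["width"],s["grip_force"],s["force"])
o=ori(1.598)
env.reach([449.8,-104.5,150],o); st("above")
env.move_l([449.8,-104.5,86],rate=100); set_gripper(20); st("grip")
env.move_l([449.8,-104.5,130],rate=150); st("lift")
o2=ori(np.pi)
env.reach([437,50,130],o2); st("turned")
print(env.move_l([437,50,86.5],rate=80,f_stop=8)); st("down")
set_gripper(60); env.move_l([437,50,130],rate=150)
o3=ori(0.0); env.reach([437,50,130],o3); env.move_l([437,50,86],rate=100)
set_gripper(20); st("regrip")
env.move_l([437,50,200],rate=200); st("lift")
cv2.imwrite("pics/s1.png",viewer.camera("scene"))
```

```text
above 2.8 [ 450.18 -104.06  150.13] -0.28 87.76412713539239 0.0 [0.78 0.15 0.71]
grip 4.5 [ 449.79 -104.49   85.99] -0.28 27.976297433107625 29.998604357242584 [0.74 0.34 1.14]
lift 4.9 [ 449.9  -104.52  130.09] -0.28 27.67242564949187 29.998084008693695 [-0.68  0.16 -2.05]
turned 6.0 [436.8   49.8  129.45] -1.48 28.113069093303668 29.99810814857483 [-0.42  0.33 -2.07]
True
down 6.6 [436.56  49.6   85.67] -1.48 27.429425575669033 30.000836849212646 [-0.05 -0.15  4.13]
regrip 11.6 [437.13  49.99  86.24] 1.66 27.90703887507898 29.99912202358246 [-0.88 -1.31  5.4 ]
lift 12.3 [436.42  49.95 199.35] 1.66 27.95153146314076 29.997731745243073 [-0.23 -0.07 -2.62]
```

View pics/s1.png

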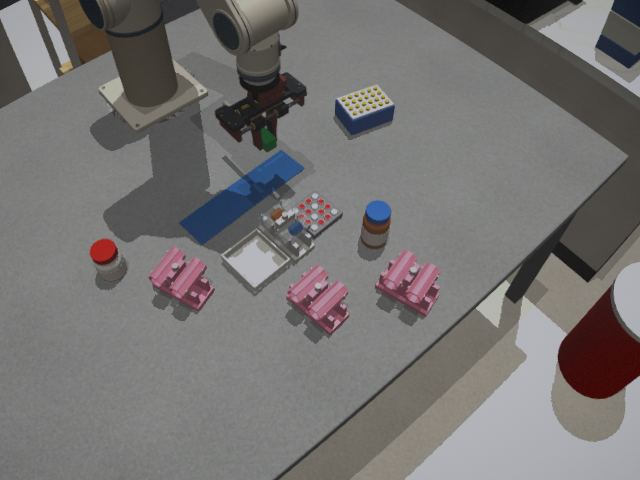

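Run:
```python
from h import *
np.set_printoptions(precision=2,suppress=True)
psi=.06; xh=np.array([np.cos(psi),np.sin(psi)]); yh=np.array([-xh[1],xh[0]])
c=np.array([562.4,-21.]); p=c+218*yh
env.reach([*p,200],ori(psi+np.pi/2)); env.move_l([*p,125.5],rate=120)
s=env.read_state(); print(s["time_s"],s["tool_pos"],s["qpos"][5],s["force"])
T=viewer.camera("top"); cv2.imwrite("pics/t2.png",T); S=viewer.camera("scene"); cv2.imwrite("pics/s2.png",S)
a=cv2.resize(T[215:295,215:365],None,fx=5,fy=5,interpolation=cv2.INTER_CUBIC)
cv2.imwrite("pics/t2c.png",a)
a=cv2.resize(S[100:250,210:410],None,fx=4,fy=4,interpolation=cv2.INTER_CUBIC); cv2.imwrite("pics/s2c.png",a)
```

```text
14.3833 [549.69 196.64 125.92] 0.2633929287183886 [-0.12  0.43 -2.22]
```

View pics/t2c.png

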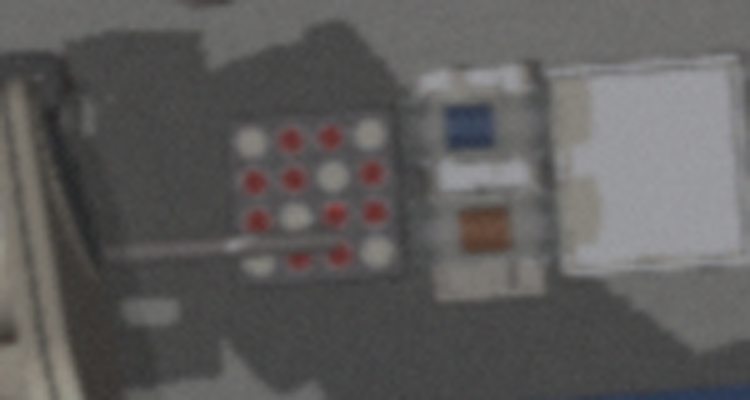

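View pics/s2c.png

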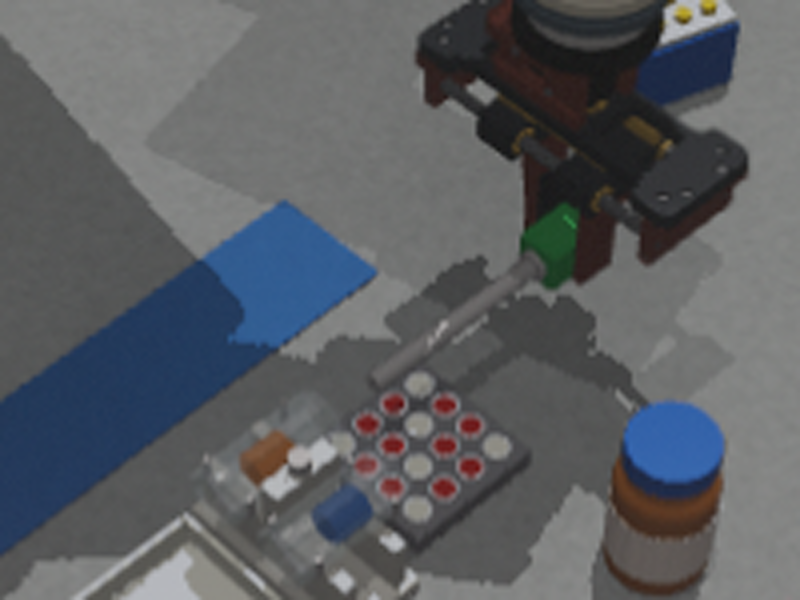

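The rod tip is at t2c (350,240) and its line passes the plug (484,229) about 2 mm on the low-x side. I'll shift 1.5 mm and insert, guarded by force.

Run:
```python
from h import *
np.set_printoptions(precision=2,suppress=True)
psi=.06; xh=np.array([np.cos(psi),np.sin(psi)]); yh=np.array([-xh[1],xh[0]])
c=np.array([562.4,-21.])+1.5*xh
def st(n):
    s=env.read_state(); print(n,round(s["time_s"],1),s["tool_pos"],(s["tool_pos"][:2]-c)@yh-145,s["force"],s["wrist_torque"])
P=lambda t:[*(c+(145+t)*yh),125]   # t = tip position along clamp y
r=env.move_l(P(60),rate=80); r=env.move_l(P(24),rate=50,f_stop=6); st(r)
if not r:
    for t in (0,-20,-35):
        r=env.move_l(P(t),rate=45,f_stop=35); st(r)
        if r: break
T=viewer.camera("top"); cv2.imwrite("pics/t3.png",T)
cv2.imwrite("pics/t3c.png",cv2.resize(T[215:295,215:365],None,fx=5,fy=5,interpolation=cv2.INTER_CUBIC))
```

```text
False 15.7 [553.81 147.8  125.02] 24.008634903739193 [-0.26 -0.37 -1.63] [-0.03  0.02 -0.02]
False 16.4 [555.49 124.22 125.22] 0.37295578775024296 [-0.14  5.23 -2.02] [0.94 0.12 0.01]
False 16.9 [556.61 104.16 125.17] -19.718516173673137 [ 0.36  5.8  -2.54] [0.95 0.04 0.06]
False 17.4 [557.24  88.48 124.98] -35.40347933060292 [-0.04  1.49 -1.79] [-0.07  0.09 -0.02]
```

View pics/t3c.png

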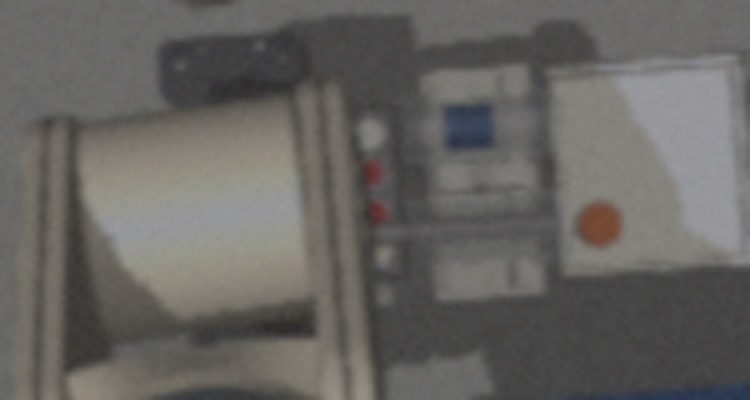

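The plug is in the tray at t3c (600,224), standing on end. The rod is through the barrel and the filter hasn't moved (468,126). I'll withdraw the rod and lay it on the mat.

Run:
```python
from h import *
np.set_printoptions(precision=2,suppress=True)
psi=.06; xh=np.array([np.cos(psi),np.sin(psi)]); yh=np.array([-xh[1],xh[0]])
c=np.array([562.4,-21.])+1.5*xh
P=lambda t,z=125:[*(c+(145+t)*yh),z]
env.move_l(P(75),rate=150); env.move_l(P(75,190),rate=150)
k=[at("top",(x/5+244.6,y/5+217.6),3)[:2] for x,y in [(30,415),(625,368),(638,525),(40,577)]]
m=np.mean(k,0); d=(k[0]-k[1]+k[3]-k[2]); yaw=np.arctan2(d[1],d[0]); u=d/np.linalg.norm(d)
h=m+60*u; print(m,yaw,h)
env.reach([*h,150],ori(yaw)); r=env.move_l([*h,86],rate=60,f_stop=5)
s=env.read_state(); print(r,s["time_s"],s["tool_pos"],s["force"])
set_gripper(60); env.move_l([*h,200],rate=150)
env.reach([h[0]-20,h[1]+150,280],ori(yaw))
env.hold(.5)
T=viewer.camera("top"); S=viewer.camera("scene"); print(env.read_state()["time_s"])
a=cv2.resize(T[215:340,240:380],None,fx=4,fy=4,interpolation=cv2.INTER_CUBIC)
b=cv2.resize(S[140:300,170:390],None,fx=500/160*.72,fy=500/160,interpolation=cv2.INTER_CUBIC)
b=cv2.resize(S[145:295,170:350],None,fx=1.3,fy=1.3)
o=np.zeros((500,800,3),np.uint8); o[:,:560]=a; o[:b.shape[0],562:562+b.shape[1]]=b
cv2.imwrite("pics/f.png",o)
```

```text
[436.58 -19.  ] 1.6447542612251018 [432.15  40.84]
True 20.7917 [431.78  40.79  86.23] [-0.58  0.06  5.94]
23.7
```

View pics/f.png

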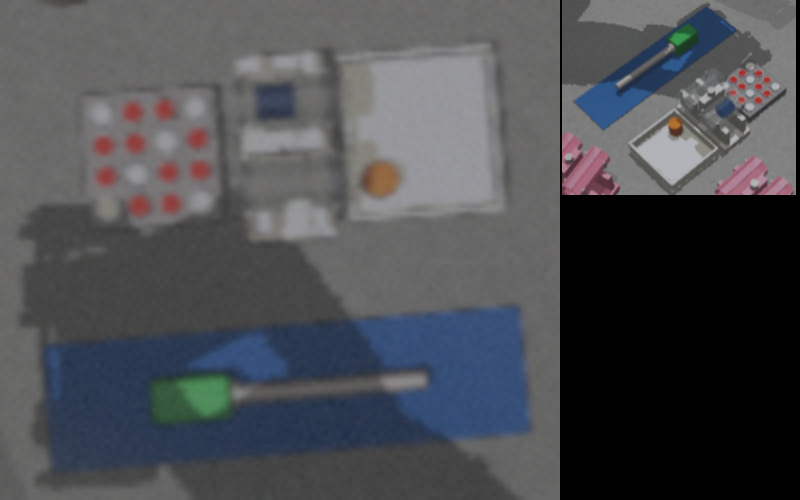

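The plug is in the tray (380,179), the filter is still in its barrel (275,101), the rod lies flat on the mat (190,397)–(428,380), and the vial block hasn't moved.

```bash
python3 -c "
from station import workorder
print(workorder.sign_off())"
```

```text
the job is handed in; nothing more can be done
None
```

The orange plug was pushed out into the white tray, the rod was laid back flat on the blue mat and released, the blue filter plug stayed in its barrel, and the job was handed in at about 24 s of the 58 s allowed.

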